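# Open the ratchet jaw of a wafer-carton packing rack

## Task

Make room in the packing rack for more wafer cartons: press the red release pad on top of the blue sliding jaw until it snaps down, then push the jaw back along its bar, away from the cartons, until it rests against the end stop. Only press and push with the fingers: nothing is to be picked up, and the cartons, the enamel bowl and the jar stay standing where they are.

Things in the scene. Friction and masses are not known exactly. Their poses are not given: they have to be found in the camera images.
- rack: The packing rack, fixed to the table: a wooden base plate 130 x 400 x 10 mm with a toothed steel bar along its middle. Origin: centre of the underside of the base plate, on the table. Its y axis runs along the bar: the blue end plate (110 mm wide, top 95 mm above the table) with the cartons stands at the -y end (its inner face at y = -185 mm), the blue end stop (110 mm wide, top 50 mm above the table) at the +y end; z is up.
- jaw (a joint): How far the jaw has slid along the bar towards the end stop, in m: 0 = nearest to the cartons, 0.130 = against the end stop. It starts between 0 and 0.05. The one-way ratchet holds it against sliding towards the stop until the release has snapped down (up to 7 mm of play between its teeth); towards the cartons it can be ratcheted with about 6 N. Once released it slides against about 3 N of friction and stays where it is left.
- jaw_face (a point): Middle of the top edge of the jaw's flat, black-rubber front face, the upright face that looks towards the cartons (rack -y); 72 mm above the table; moves with the jaw. The jaw is a blue block 100 mm wide across the bar, 92 mm long along it (from this face towards +y), its flat face reaching from 72 down to 30 mm above the table. Between this face and the nearest carton there are at least 70 mm of free room at the start.
- release (a joint): Angle of the red release rocker in rad: -0.08 to 0 = up, ratchet engaged; 0.30 = fully down, ratchet free. An over-centre spring resists with about 4 N at the pad (up to 10 N where the fingertips rub on it); past 0.15 it snaps down by itself and stays down without being held.
- release_pad (a point): Centre of the top of the red release pad, 34 mm across the bar and 26 mm along it, on the mid-line of the jaw 23 mm behind its front face; its top is 84 to 86 mm above the table when up, about 12 mm proud of the jaw's top. It goes down about 8 to 10 mm (and about 5 mm towards the cartons) when pressed fully.
- stop_face (a point): Point on the mid-line of the rack where the jaw's rear end comes to rest against the end stop, 72 mm above the table (the height of the jaw's top). When the jaw is home, jaw_face is 92 mm from here towards rack -y.
- carton_a_mid (a point): Centre of the brown cardboard wafer carton nearer to the end plate, 95 mm wide, 25 mm thick along the bar, 64 mm tall; it stands loose on the rack's runners, underside 28 mm and top 92 mm above the table.
- carton_b_mid (a point): Centre of the yellow wafer carton, the same size, standing loose next to the first, on the jaw's side.
- bowl_mid (a point): Centre (half-way up) of a white enamel bowl with blue rim, 130 mm across, 63 mm tall, standing loose on the table beyond the rack.
- jar_mid (a point): Centre (half-way up) of an amber glass jar with white cap, 64 mm across, 95 mm tall, standing loose on the table beyond the rack.
There are look-alikes about, which are no part of the job. Of the things shaped like the part that bears carton_a_mid, the cardboard one is meant.

How it is judged:
On the way, in this order (a step that is already met when the one before it is completed fails the run):
1. the release has snapped down while the jaw is still within 20 mm of its starting place (value of joint release above 0.22 rad and distance of jaw_face from where it was at the start of the episode below 0.02 m), for 0.1 s.
2. the jaw has been pushed back against the end stop (value of joint jaw above 0.123 m), for 0.1 s.
At the end, for the whole second after the job is handed in: The jaw rests within 7 mm of the end stop (joint above 0.123 m); both cartons stand within 15 mm, bowl and jar within 20 mm of where they were, all upright (value of joint jaw above 0.123 m and velocity of joint jaw between -0.01 and 0.01 m/s and distance of each of carton_a_mid, carton_b_mid from where it was at the start of the episode below 0.015 m and distance of each of bowl_mid, jar_mid from where it was at the start of the episode below 0.02 m and angle between each of carton_a_mid, carton_b_mid, bowl_mid, jar_mid's own z axis and vertical below 0.2 rad); the robot touches nothing.
It fails at once if a carton is lifted, knocked over or shifted by more than 15 mm (distance of any of carton_a_mid, carton_b_mid from where it was at the start of the episode above 0.015 m).
It fails at once if the bowl or the jar is lifted, knocked over or shifted by more than 20 mm (distance of any of bowl_mid, jar_mid from where it was at the start of the episode above 0.02 m).
It also fails if it takes over 40 s, if anything falls off the work surface, if the arm or the gripper's body presses on something with over 40 N, if the wrist force passes 120 N, or if a joint passes its speed limit or range.

## Robot

A 6-joint arm with a two-finger parallel gripper is mounted at the origin on the work surface. World frame = base frame: x ahead of the robot, y to its left, z up, the work surface at z = 0. Lengths are in m, angles in rad, forces in N, time in s.
With the tool pointing down it reaches from about 0.4 to 0.825 m from the base axis. Payload 7 kg.
Tool frame: the origin (TCP) lies at the very end of the fingers, on their centre line; the grasp point (between the pads) lies 19 mm behind it; x points along the fingers, y is the direction in which the jaws open and shut, and the axes are right-handed (so a half turn about x gives the same grasp; the last joint's range is limited). The gripper opens to 88 mm and grips with 3 to 60 N. Pads are 19 mm wide; open, the fingers measure 130 mm over their backs; the gripper's body (78 mm by 193 mm) begins 47 mm behind the grasp point.
Start: joints at [1.394, 0.359, 0.012, 0, -1.224, -0.288], TCP at [0.303, 0.603, 0.198] pointing down, gripper open.
Joint ranges: [-3.07, 3.07], [-1.43, 2.12], [-1.02, 1.25], [-3.03, 1.67], [-3.05, -0], [-3.03, 3.03]. Speed limits (rad/s): [2.39, 2.39, 3.01, 3.14, 3.14, 3.14].

## Interface

Orientations are given as [roll, pitch, yaw] about the fixed x, y, z axes, in that order (R = Rz(yaw) Ry(pitch) Rx(roll)).
In Python, from station import arm, cams gives the robot as it stands. The module is installed in compiled form; this text tells all that it offers.
- The arm moves only by the tool carry_out, never from a script. Its argument "deltas" is a list of rows, each a list of 6 numbers: the shift along the tool's x, y, z in units of 0.04 m (1.0 is 0.04 m), then the turn, a rotation vector about the tool's x, y, z in units of 4 degrees (1.0 is 4 degrees). In form: [[tx, ty, tz, ax, ay, az], ...]. A call has 1 to 5 rows; each row shifts and turns the pose as measured when the row begins, along the tool's axes as they then stand; what a row does not reach is not made up. A row lasts 1/10 s, in which the tool goes at most 50 mm and 8.59 degrees, less where a joint would pass 70% of its speed; a pose out of reach is approached as far as the arm can. A call with a number of a shift or a turn outside -1 to 1 is refused whole. A call with a gripper value outside its range is refused whole. "hand" is the closure, from 0 (fully open) to 1 (shut), set as the call begins (left out, the last holds). The fingers move at their own pace and stop on an object; "newtons" is the grip in N (left out, the last holds). Time passes only in rows, so rows that do not move let the fingers close. It gives the time, the measured TCP pose, the force and the opening at its end, in the units of the state.
- arm.get_state(): the state, without advancing time (a new reading comes with each control period).
- cams.grab_frame(name): name is "side" or "top"; returns a dict with "pixels" (420x560x3 uint8, red, green, blue), "fx", "fy", "cx", "cy" (pixels), "T" (4x4, takes a point from camera to world coordinates). Camera axes: x right, y up, looking along -z (the intrinsics and any distortion apply to the point x, -y, -z); pixel columns grow to the right and rows downward; lengths in m; the calibration is good to about 2 mm. A picture is of the moment at which its call begins. There is no depth.
- arm.job_done(): hands the job in, once; it reports no verdict.
The state is a dict: "t": time; "q": joint angles; "qd": joint speeds; "joint_efforts": joint torques, N m; "eef_pos": TCP position; "ee_rot": TCP orientation; "force": force on the tool from outside, world axes, zero at the start; "moment": the same for the moment, N m; "width": finger opening in m.
Only numpy, scipy, OpenCV 4.12 (cv2) and the standard library are available. Lean on these libraries where they do the work, as an engineer would, in place of code of your own. Each camera call takes 0.05 s, during which the arm holds its last target.

## Working session

There is one attempt and no reset: what is moved stays moved. The work goes in short steps, Python scripts to look and compute and a tool call to move; the robot and the scene stay as the last step left them, time stands still between calls to the robot, and variables do not carry over. Pictures are saved under pics/ and viewed, and the job is handed in when it is done.

Besides the shell and the picture viewer there is one more tool, called after "Call:" by a JSON object that holds its "method" and its "body". carry_out: Moves the arm, as the interface text tells. Shifts and turns lie within -1 to 1; 1 stands for 0.04 m of shift or 4 degrees of turn. Its arguments: {"type":"object","properties":{"deltas":{"type":"array","items":{"type":"array","items":{"type":"number","minimum":-1,"maximum":1}}},"hand":{"type":"number"},"newtons":{"type":"number"}},"required":["deltas"]}

```bash
mkdir -p pics; python3 - <<'E'
from station import arm,cams
import cv2
s=arm.get_state()
print(s)
for n in("top","side"):
    f=cams.grab_frame(n); cv2.imwrite(f"pics/{n}0.png",f["pixels"][:,:,::-1]); print(n,{k:v for k,v in f.items() if k!="pixels"})
E
```

```text
{'t': 0.0, 'q': array([ 1.39412695e+00,  3.59385811e-01,  1.10489929e-02, -3.47922131e-04,
       -1.22411962e+00, -2.88103131e-01]), 'qd': array([ 0.00056331, -0.00012502,  0.00094747, -0.00045788,  0.00123735,
        0.0006525 ]), 'joint_efforts': array([-1.38759264e-03, -5.82715845e+01,  2.93074769e+01,  6.99772239e+00,
        7.13321962e-03, -1.78126411e-04]), 'eef_pos': array([0.30233217, 0.60289101, 0.19741955]), 'ee_rot': array([ 1.66440089,  1.5691043 , -1.94208275]), 'force': array([ 0.15624116,  0.4648952 , -0.71754327]), 'moment': array([-0.02620561,  0.0357063 , -0.00709439]), 'width': 0.08772227326066684}
top {'fx': 535.8841647195891, 'fy': 535.8841647195891, 'cx': 280.4574827796532, 'cy': 210.45001151664405, 'T': array([[ 0.03061562,  0.98941626, -0.14183849,  0.53550751],
       [-0.99949   ,  0.02901564, -0.01333529, -0.00455818],
       [-0.00907862,  0.14217442,  0.98979999,  0.93383186],
       [ 0.        ,  0.        ,  0.        ,  1.        ]])}
side {'fx': 455.2079907070899, 'fy': 455.2079907070899, 'cx': 285.7572460680236, 'cy': 212.4922252647778, 'T': array([[ 0.80355679,  0.45820359, -0.37992889,  0.3885816 ],
       [-0.59522213,  0.62142624, -0.50945073, -0.38435307],
       [ 0.00266562,  0.63551467,  0.77208419,  0.66270711],
       [ 0.        ,  0.        ,  0.        ,  1.        ]])}
```

View pics/top0.png

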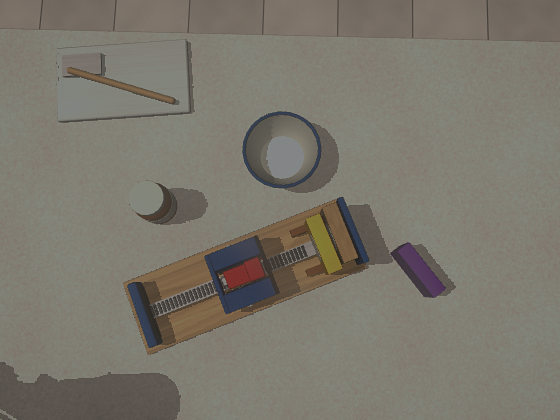

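View pics/side0.png

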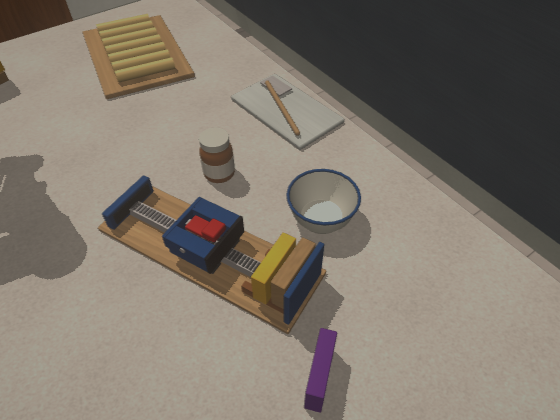

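The top view shows the rack lying across the table: end stop at about (145,315), jaw at (240,275), red rocker at (243,273), yellow carton at (324,244), brown carton at (340,235) and end plate at (352,231). The bowl is at (282,150) and the jar at (150,200). The purple carton at (418,270) is a look-alike. Next I'll zoom in.

```bash
python3 - <<'E'
import cv2
a=cv2.imread("pics/top0.png")[190:360,115:375]; cv2.imwrite("pics/topz.png",cv2.resize(a,None,fx=3,fy=3,interpolation=cv2.INTER_CUBIC))
a=cv2.imread("pics/side0.png")[170:335,95:335]; cv2.imwrite("pics/sidez.png",cv2.resize(a,None,fx=3.3,fy=3.3,interpolation=cv2.INTER_CUBIC))
E
```

```text
(no output)
```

View pics/topz.png

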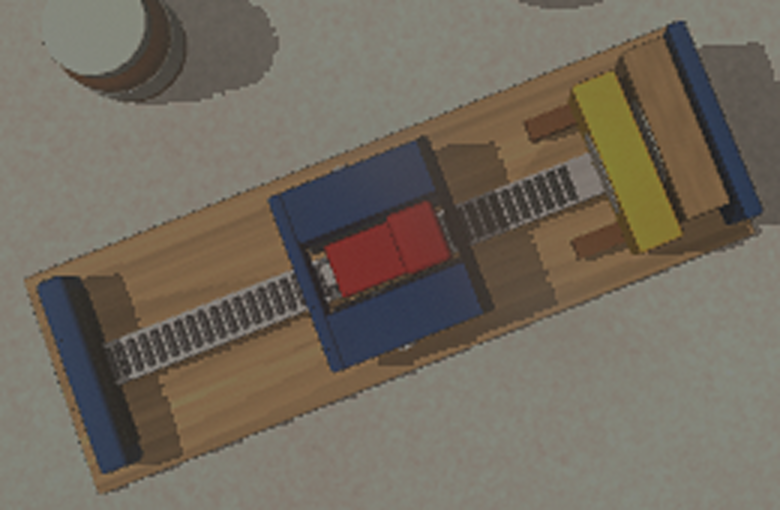

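View pics/sidez.png

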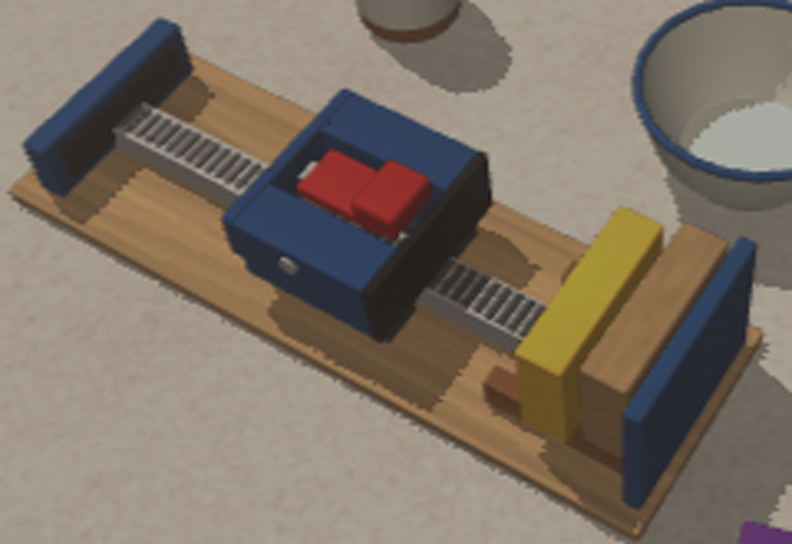

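```bash
cat > h.py <<'E'
import numpy as np
from station import arm,cams
def ray(f,u,v,z):
    T=f["T"]; d=T[:3,:3]@np.array([(u-f["cx"])/f["fx"],-(v-f["cy"])/f["fy"],-1]); o=T[:3,3]
    return o+d*(z-o[2])/d[2]
E
python3 - <<'E'
from h import *
np.set_printoptions(precision=4,suppress=True)
t=cams.grab_frame("top"); s=cams.grab_frame("side")
T=lambda u,v,z: ray(t,115+u/3-.33,190+v/3-.33,z)
S=lambda u,v,z: ray(s,95+u/3.3-.35,170+v/3.3-.35,z)
P={}
for n,a in dict(
 base=[T(27,278,.01),T(100,492,.01)],
 stop=[T(40,283,.05),T(103,472,.05),T(70,277,.05),T(138,460,.05)],
 jawrear=[T(270,198,.072),T(335,370,.072)],
 jawfront=[T(427,137,.072),T(492,307,.072)],
 pad=[T(388,213,.085),T(437,202,.085),T(451,262,.085),T(403,277,.085)],
 padS=[S(393,160,.085),S(431,179,.085),S(391,223,.085),S(352,200,.085)],
 jawfrontS=[S(484,152,.072),S(370,292,.072)],
 jawrearS=[S(345,90,.072),S(225,215,.072)],
 baseS=[S(12,192,.01),S(640,535,.01),S(762,335,.01)],
 endtop=[T(685,22,.095),T(762,213,.095),T(668,27,.095),T(735,222,.095)],
 yel=[T(572,85,.092),T(612,72,.092),T(682,237,.092),T(640,252,.092)],
).items():
    a=np.array(a); print(n,a[:,:2].tolist() and np.round(a[:,:2],4).tolist(),'mean',a.mean(0)[:2])
    if len(a)==2: print('  len',np.linalg.norm(a[1]-a[0]), 'dir deg',np.degrees(np.arctan2(*(a[0]-a[1])[[1,0]])))
from scipy.spatial.transform import Rotation as R
st=arm.get_state(); print(R.from_euler('xyz',st['ee_rot']).as_matrix(), st['t'])
E
```

```text
base [[0.5356, 0.2726], [0.4183, 0.223]] mean [0.477  0.2478]
  len 0.1274353535353764 dir deg 22.90008871146636
stop [[0.5332, 0.2533], [0.4338, 0.2122], [0.5369, 0.2371], [0.4407, 0.1938]] mean [0.4861 0.2241]
jawrear [[0.582, 0.1266], [0.4926, 0.0877]] mean [0.5373 0.1071]
  len 0.09754898367993843 dir deg 23.51405543324127
jawfront [[0.6173, 0.0437], [0.528, 0.0059]] mean [0.5726 0.0248]
  len 0.09700426550689271 dir deg 22.923633087891293
pad [[0.5753, 0.062], [0.5819, 0.0364], [0.5507, 0.0279], [0.5422, 0.0528]] mean [0.5625 0.0448]
padS [[0.5715, 0.0568], [0.5803, 0.0355], [0.551, 0.0241], [0.5429, 0.0472]] mean [0.5614 0.0409]
jawfrontS [[0.6154, 0.0439], [0.526, 0.0044]] mean [0.5707 0.0242]
  len 0.09767052680933491 dir deg 23.81318282953253
jawrearS [[0.5796, 0.1222], [0.4918, 0.0857]] mean [0.5357 0.1039]
  len 0.09508445202173922 dir deg 22.581751232913724
baseS [[0.4161, 0.2183], [0.5728, -0.1459], [0.6876, -0.0959]] mean [ 0.5588 -0.0078]
endtop [[0.6801, -0.0917], [0.5807, -0.1331], [0.6772, -0.0828], [0.5756, -0.1191]] mean [ 0.6284 -0.1067]
yel [[0.6452, -0.033], [0.6528, -0.0539], [0.5672, -0.0921], [0.5588, -0.0704]] mean [ 0.606  -0.0623]
[[-0.0003 -0.4483 -0.8939]
 [-0.001  -0.8939  0.4483]
 [-1.      0.001  -0.0001]] 0.2
```

The two views agree within about 3 mm. The jaw is 97 mm wide (given: 100) and the pad centre is at about (0.562, 0.044). The face middle is at about (0.5715, 0.0245), the bar points along 113.2°, and there are about 82 mm free to the yellow carton. I'll turn the tool so its y axis lies across the bar, and close the fingers.

Call:
{"method": "carry_out", "body": {"deltas": [[0,0,0,1,0,0],[0,0,0,1,0,0],[0,0,0,1,0,0],[0,0,0,1,0,0],[0,0,0,1,0,0]], "hand": 1, "newtons": 20}}

```text
t: 0.7
eef_pos: [0.3021, 0.6024, 0.1963]
ee_rot: [2.026, 1.567, -1.942]
force: [0.1, -0.6, 1.4]
width: 0.0533
```

Call:
{"method": "carry_out", "body": {"deltas": [[0,0,0,1,0,0],[0,0,0,1,0,0],[0,0,0,1,0,0],[0,0,0,1,0,0],[0,0,0,1,0,0]]}}

```text
t: 1.2
eef_pos: [0.3017, 0.6016, 0.1948]
ee_rot: [2.377, 1.565, -1.955]
force: [0.0, -0.4, 0.7]
width: 0.0129
```

```bash
cat > to.py <<'E'
import sys
from h import *
from scipy.spatial.transform import Rotation as R
np.set_printoptions(precision=4,suppress=True)
g=np.array(eval(sys.argv[1])); ang=113.2
s=arm.get_state(); M=R.from_euler('xyz',s['ee_rot']).as_matrix()
ry=np.array([np.cos(np.radians(ang)),np.sin(np.radians(ang)),0]); rx=np.array([ry[1],-ry[0],0])
G=np.column_stack([[0,0,-1],-rx,np.cross([0,0,-1],-rx)])
print('t',s['t'],'pos',s['eef_pos'],'F',s['force'],'w',s['width'])
print('shift units',M.T@(g-s['eef_pos'])/.04,'turn units',np.degrees(R.from_matrix(M.T@G).as_rotvec())/4,'ry in tool',M.T@ry)
E
python3 to.py "[.562,.044,.13]"
```

```text
t 1.2 pos [0.3017 0.6016 0.1948] F [ 0.0443 -0.3841  0.7148] w 0.01286948042679452
shift units [  1.6852  -0.8743 -15.3522] turn units [-0.3525 -0.0637 -0.0627] ry in tool [-0.0044  0.0246  0.9997]
```

Call:
{"method": "carry_out", "body": {"deltas": [[0,-0.06,-1,-0.1,0,0],[0,-0.06,-1,-0.1,0,0],[0,-0.06,-1,-0.1,0,0],[0,-0.06,-1,0,0,0],[0,-0.06,-1,0,0,0]]}}

```text
t: 1.7
eef_pos: [0.389, 0.4189, 0.1928]
ee_rot: [2.367, 1.561, -1.94]
force: [-0.4, 0.6, 0.4]
width: 0.0005
```

Call:
{"method": "carry_out", "body": {"deltas": [[0,-0.06,-1,0,0,0],[0,-0.06,-1,0,0,0],[0,-0.06,-1,0,0,0],[0,-0.06,-1,0,0,0],[0,-0.06,-1,0,0,0]]}}

```text
t: 2.2
eef_pos: [0.4809, 0.2319, 0.1944]
ee_rot: [2.373, 1.562, -1.932]
force: [1.2, -0.2, -0.8]
width: 0.0005
```

```bash
python3 to.py "[.562,.044,.13]"
```

```text
t 2.2 pos [0.4809 0.2319 0.1944] F [ 1.194  -0.1817 -0.7865] w 0.0005298547592654356
shift units [ 1.6413 -0.0132 -5.1069] turn units [ 0.0283 -0.0892 -0.086 ] ry in tool [-0.0062 -0.002   1.    ]
```

Call:
{"method": "carry_out", "body": {"deltas": [[0.1,0,-1,0,0,0],[0.3,0,-1,0,0,0],[0.3,0,-1,0,-0.05,-0.05],[0.3,0,-1,0,0,0],[0.3,0,-1,0,0,0]]}}

```text
t: 2.7
eef_pos: [0.5635, 0.0408, 0.1443]
ee_rot: [-2.064, 1.567, -0.085]
force: [0.2, 0.7, -0.1]
width: 0.0004
```

```bash
python3 to.py "[.562,.044,.095]"; python3 - <<'E'
from h import *
import cv2
for n,(a,b,c,d) in (("top",(190,360,115,375)),("side",(170,335,95,335))):
    f=cams.grab_frame(n); cv2.imwrite(f"pics/{n}1.png",cv2.resize(f["pixels"][a:b,c:d,::-1],None,fx=3,fy=3,interpolation=cv2.INTER_CUBIC))
E
```

```text
t 2.7 pos [0.5635 0.0408 0.1443] F [ 0.2367  0.7441 -0.1428] w 0.00040069793510056923
shift units [1.2324 0.0073 0.0913] turn units [ 0.0469 -0.0267  0.0499] ry in tool [-0.0019 -0.0033  1.    ]
```

View pics/side1.png

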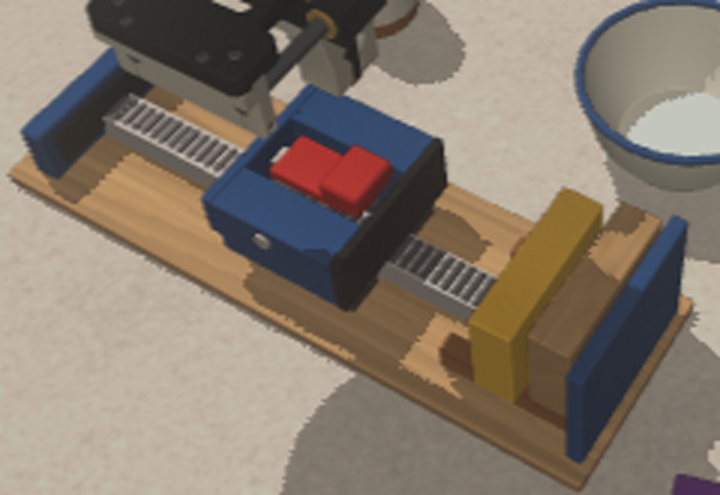

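```bash
python3 - <<'E'
from h import *
import cv2
p=arm.get_state()['eef_pos']
for n,(a,c) in (("top",(190,115)),("side",(170,95))):
    f=cams.grab_frame(n); T=f["T"]; q=T[:3,:3].T@(p-T[:3,3])
    u=f["cx"]+f["fx"]*q[0]/-q[2]; v=f["cy"]-f["fy"]*q[1]/-q[2]; print(n,u,v,(u-c)*3,(v-a)*3)
    cv2.imwrite(f"pics/{n}2.png",f["pixels"][:,:,::-1])
E
```

```text
top 256.7701206030463 267.7342161745212 425.31036180913884 233.20264852356354
side 210.52261271053743 204.58808395198724 346.5678381316123 103.76425185596173
```

View pics/side2.png

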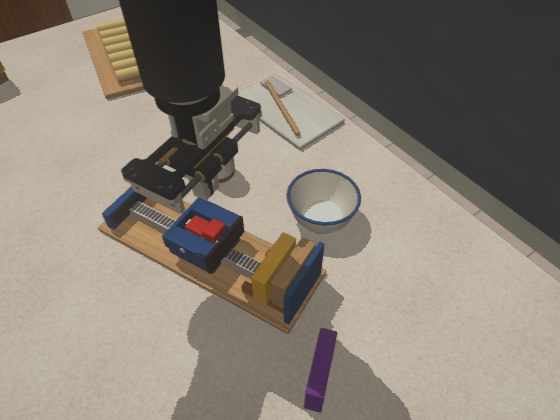

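View pics/top2.png

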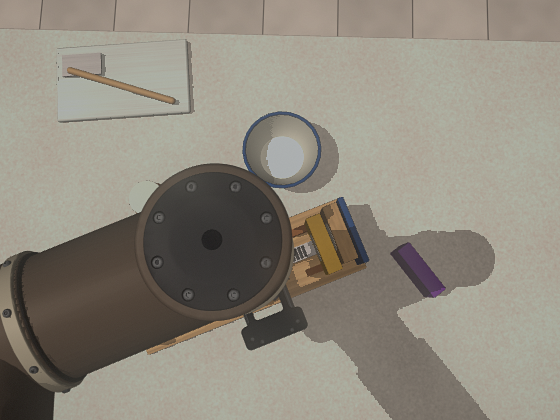

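```bash
python3 - <<'E'
import cv2
a=cv2.imread("pics/side2.png"); cv2.drawMarker(a,(210,205),(0,255,0),0,5)
cv2.imwrite("pics/sz2.png",cv2.resize(a[120:270,110:270],None,fx=4,fy=4,interpolation=cv2.INTER_CUBIC))
E
```

```text
(no output)
```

View pics/sz2.png

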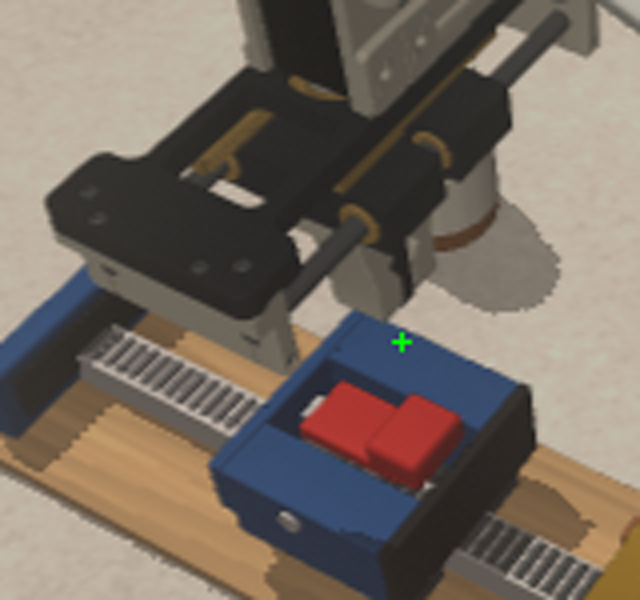

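```bash
python3 to.py "[.562,.044,.095]"; python3 - <<'E'
from h import *
import cv2
f=cams.grab_frame("side"); T=f["T"]
p=np.array(arm.get_state()['eef_pos'])
im=f["pixels"][:,:,::-1].copy()[120:270,110:270]; im=cv2.resize(im,None,fx=4,fy=4,interpolation=cv2.INTER_CUBIC)
ax=np.array([.919,.394,0]); ay=np.array([-.394,.919,0])
for d,c in ((0,(0,255,0)),):
  for sx in(-.021,0,.021):
    for sy in(-.0095,0,.0095):
     for dz,c in((0,(0,255,0)),(.066,(0,0,255))):
      q=T[:3,:3].T@(p+ax*sx+ay*sy+[0,0,dz]-T[:3,3]); u=f["cx"]+f["fx"]*q[0]/-q[2]; v=f["cy"]-f["fy"]*q[1]/-q[2]
      cv2.drawMarker(im,(int((u-110+.5)*4),int((v-120+.5)*4)),c,0,8)
cv2.imwrite("pics/sz3.png",im)
E
```

```text
t 2.9 pos [0.563  0.0413 0.1441] F [ 0.2948  0.6111 -0.3901] w 0.00034598398666689674
shift units [ 1.2263 -0.0022  0.0742] turn units [ 0.0091 -0.0265  0.026 ] ry in tool [-0.0018 -0.0006  1.    ]
```

View pics/sz3.png

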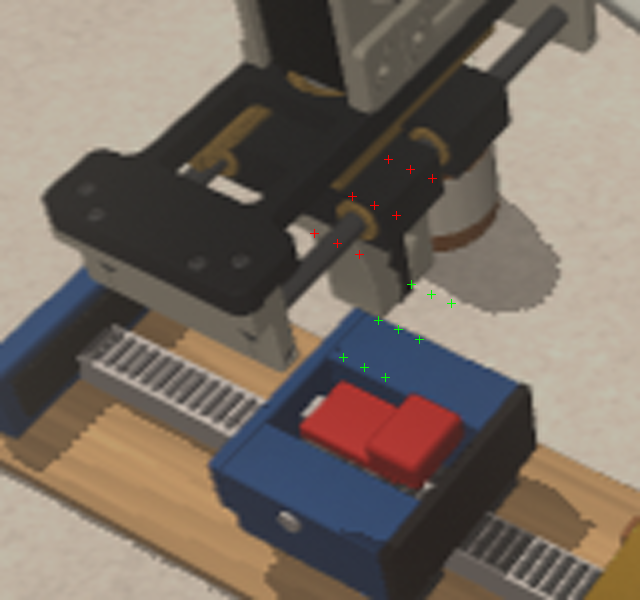

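The fingertips show in the side view at about zoomed (390,300), roughly 15 px above where the measured TCP projects. I'll go down part of the way, staying clear of the pad, and look again before trusting either one.

Call:
{"method": "carry_out", "body": {"deltas": [[0.5,0,0.05,0,0,0],[0.4,0,0.03,0,0,0],[0,0,0,0,0,0]]}}

```text
t: 3.25
eef_pos: [0.5626, 0.0491, 0.1102]
ee_rot: [-1.806, 1.563, 0.176]
force: [-1.1, 0.4, -0.3]
width: 0.0002
```

```bash
cat > look.py <<'E'
from h import *
import cv2,sys
f=cams.grab_frame("side"); T=f["T"]
p=np.array(arm.get_state()['eef_pos'])
im=f["pixels"][:,:,::-1].copy()[120:270,110:270]; im=cv2.resize(im,None,fx=4,fy=4,interpolation=cv2.INTER_CUBIC)
ax=np.array([.919,.394,0]); ay=np.array([-.394,.919,0])
for sx in(-.021,0,.021):
    for sy in(-.0095,.0095):
      q=T[:3,:3].T@(p+ax*sx+ay*sy-T[:3,3]); u=f["cx"]+f["fx"]*q[0]/-q[2]; v=f["cy"]-f["fy"]*q[1]/-q[2]
      cv2.drawMarker(im,(int((u-110+.5)*4),int((v-120+.5)*4)),(0,255,0),0,8)
cv2.imwrite(sys.argv[1],im)
E
python3 look.py pics/sz4.png;python3 to.py "[.562,.044,.085]"
```

```text
t 3.3 pos [0.5633 0.0492 0.1113] F [0.6894 0.1139 1.6303] w 0.0006630148360281508
shift units [ 0.6561  0.0889 -0.1055] turn units [ 0.098  -0.0314  0.1297] ry in tool [-0.0022 -0.0069  1.    ]
```

View pics/sz4.png

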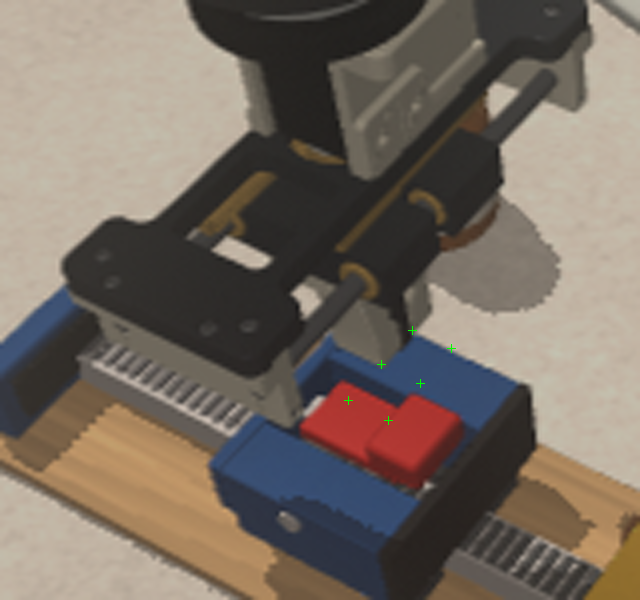

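```bash
python3 - <<'E'
from h import *
f=cams.grab_frame("top"); T=f["T"]
for h in(.144,.2,.3,.35,.4,.45,.5):
    q=T[:3,:3].T@(np.array([.563,.0413,h])-T[:3,3]); print(h,f["cx"]+f["fx"]*q[0]/-q[2],f["cy"]-f["fy"]*q[1]/-q[2])
import cv2
im=f["pixels"][:,:,::-1]; cv2.imwrite("pics/top5.png",im)
s=cams.grab_frame("side"); cv2.imwrite("pics/side5.png",s["pixels"][:,:,::-1])
E
```

```text
0.144 254.68000518330138 267.53683745812884
0.2 252.35224792118126 266.0285673744105
0.3 247.17978435776183 262.6770701290651
0.35 243.93423616941496 260.57411750706746
0.4 240.08586252615206 258.0805641922271
0.45 235.44951644649655 255.07644421653
0.5 229.75558403768878 251.38706128529742
```

View pics/side5.png

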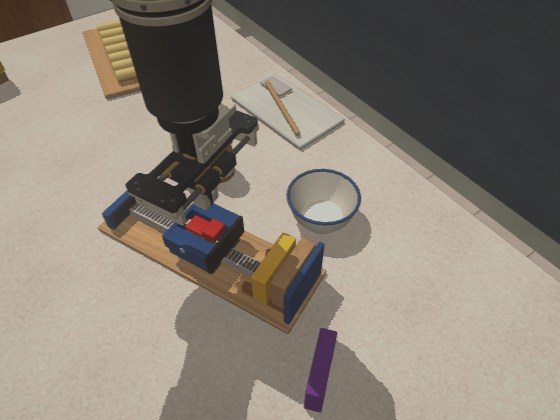

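View pics/top5.png

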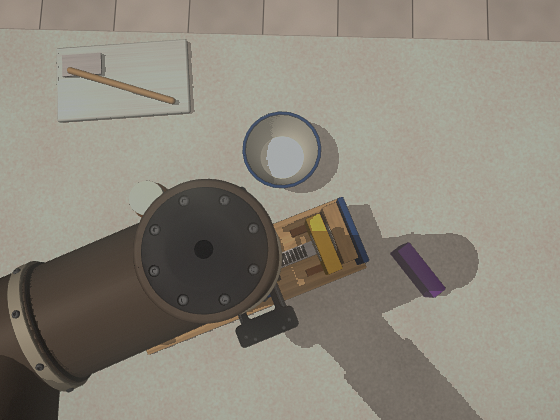

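Next I'll triangulate the black end plate of the gripper across both views: top ≈ (267,324), side ≈ (156,193). That will show whether the offset is vertical or horizontal.

```bash
python3 - <<'E'
from h import *
import cv2
np.set_printoptions(precision=4,suppress=True)
for n,(a,b,c,d) in dict(top=(280,360,220,310),side=(160,240,110,260)).items():
    im=cv2.imread(f"pics/{n}5.png")[a:b,c:d]; cv2.imwrite(f"pics/{n}5z.png",cv2.resize(im,None,fx=5,fy=5,interpolation=cv2.INTER_CUBIC))
t=cams.grab_frame("top"); s=cams.grab_frame("side")
def tri(pt,ps):
    A=[];B=[]
    for f,(u,v) in((t,pt),(s,ps)):
        o=f["T"][:3,3]; d=ray(f,u,v,0)-o; d/=np.linalg.norm(d); P=np.eye(3)-np.outer(d,d); A.append(P);B.append(P@o)
    x=np.linalg.lstsq(np.vstack(A),np.hstack(B),rcond=None)[0]
    return x,[np.linalg.norm(a@x-b) for a,b in zip(A,B)]
print(tri((267,324),(155.8,193)))
print(arm.get_state()['eef_pos'])
E
```

```text
(array([0.4872, 0.018 , 0.2372]), [np.float64(0.0015718132210704844), np.float64(0.0015718132210705337)])
[0.5644 0.0486 0.1124]
```

View pics/top5z.png

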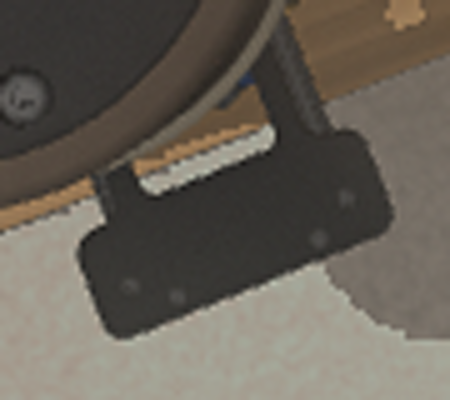

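View pics/side5z.png

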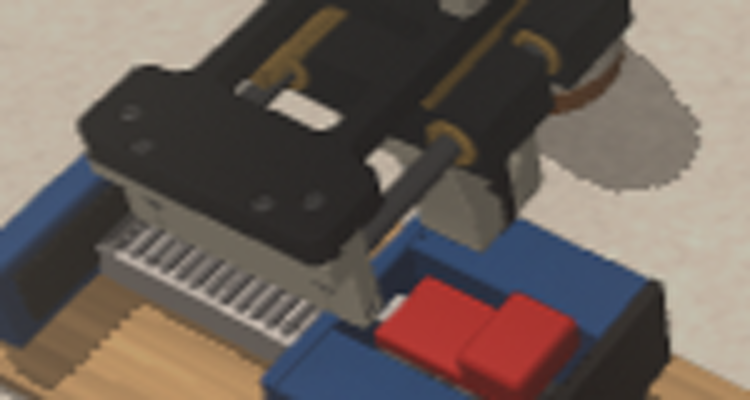

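```bash
python3 - <<'E'
from h import *
np.set_printoptions(precision=4,suppress=True)
s=cams.grab_frame("side"); p=np.array([.5638,.0487,.112]); ax=np.array([.919,.394,0]); ay=np.array([-.394,.919,0])
for name,(u,v) in dict(fingercorner=(206.6,210),fingerleft=(194,204),farfingerbottom=(214,203),plate=(181,225)).items():
    for z in (.085,.1,.11,.12,.13,.14,.15,.16,.18):
        r=ray(s,u-.1,v-.1,z)-p; print(name,z,'rack xy',r@ax,r@ay)
E
```

```text
fingercorner 0.085 rack xy 0.018408271191498987 0.024990935792616964
fingercorner 0.1 rack xy 0.009319144068694815 0.015801227468943965
fingercorner 0.11 rack xy 0.0032597259868253747 0.009674755253161985
fingercorner 0.12 rack xy -0.0027996920950440866 0.0035482830373799513
fingercorner 0.13 rack xy -0.008859110176913505 -0.0025781891784019796
fingercorner 0.14 rack xy -0.014918528258782968 -0.008704661394184013
fingercorner 0.15 rack xy -0.020977946340652406 -0.014831133609965994
fingercorner 0.16 rack xy -0.02703736442252187 -0.020957605825748026
fingercorner 0.18 rack xy -0.039156200586260646 -0.03321055025731204
fingerleft 0.085 rack xy 0.018301419159197276 0.05092001048559724
fingerleft 0.1 rack xy 0.009215066418857687 0.04105706115189082
fingerleft 0.11 rack xy 0.003157497925297974 0.03448176159608657
fingerleft 0.12 rack xy -0.002900070568261739 0.027906462040282316
fingerleft 0.13 rack xy -0.008957639061821471 0.021331162484478017
fingerleft 0.14 rack xy -0.015015207555381287 0.01475586292867381
fingerleft 0.15 rack xy -0.021072776048940995 0.00818056337286956
fingerleft 0.1
[... 617 characters left out ...]
67
farfingerbottom 0.16 rack xy -0.010891729460444645 -0.02229498792749016
farfingerbottom 0.18 rack xy -0.023652913207422487 -0.03449472515085579
plate 0.085 rack xy -0.027708443708592975 0.04164638938762971
plate 0.1 rack xy -0.0356001635160036 0.032024226973957556
plate 0.11 rack xy -0.04086131005427739 0.025609452031509536
plate 0.12 rack xy -0.04612245659255118 0.019194677089061512
plate 0.13 rack xy -0.051383603130824955 0.012779902146613537
plate 0.14 rack xy -0.05664474966909879 0.00636512720416541
plate 0.15 rack xy -0.061905896207372454 -4.9647738282605075e-05
plate 0.16 rack xy -0.06716704274564625 -0.006464422680730629
plate 0.18 rack xy -0.07768933582219378 -0.019293972565626698
```

The triangulation puts the gripper body horizontally where the state says, within about 2 mm. The visible fingertips end about 33 mm above the reported TCP, so the height is uncertain. I'll go down in small steps and watch the force.

Call:
{"method": "carry_out", "body": {"deltas": [[0.2,0,-0.1,0,0,0],[0.2,0,-0.03,0,0,0],[0.1,0,0,0,0,0]]}}

```text
t: 3.85
eef_pos: [0.5677, 0.0437, 0.0924]
ee_rot: [-1.74, 1.556, 0.241]
force: [-0.4, 0.3, 0.1]
width: 0.0004
```

```bash
python3 to.py "[.562,.044,.085]"
```

```text
t 3.85 pos [0.5677 0.0437 0.0924] F [-0.3662  0.2784  0.126 ] w 0.000403370022507912
shift units [0.1835 0.131  0.0642] turn units [ 0.0782 -0.0344  0.2047] ry in tool [-0.0024 -0.0055  1.    ]
```

Call:
{"method": "carry_out", "body": {"deltas": [[0.1,0.12,0.03,0,0,0.2]]}}

```text
t: 3.95
eef_pos: [0.5627, 0.0425, 0.0877]
ee_rot: [2.94, 1.568, -1.362]
force: [0.3, -0.2, -0.7]
width: 0.0001
```

Call:
{"method": "carry_out", "body": {"deltas": [[0.1,0,0,0,0,0]]}}

```text
t: 4.05
eef_pos: [0.5622, 0.0423, 0.083]
ee_rot: [2.431, 1.568, -1.872]
force: [-0.5, -0.3, -0.3]
width: 0.0008
```

```bash
python3 to.py "[.562,.044,.075]"
```

```text
t 4.05 pos [0.5622 0.0423 0.083 ] F [-0.496  -0.3219 -0.3426] w 0.0008043134608763344
shift units [ 0.2009 -0.013   0.041 ] turn units [ 0.0678 -0.0349 -0.0299] ry in tool [-0.0024 -0.0047  1.    ]
```

Call:
{"method": "carry_out", "body": {"deltas": [[0.08,0,0.03,0,0,0]]}}

```text
t: 4.15
eef_pos: [0.5616, 0.0433, 0.0792]
ee_rot: [2.3, 1.567, -2.003]
force: [-0.3, -0.7, 0.8]
width: 0.0005
```

Call:
{"method": "carry_out", "body": {"deltas": [[0.08,0,0,0,0,0]]}}

```text
t: 4.25
eef_pos: [0.5614, 0.0434, 0.0757]
ee_rot: [2.265, 1.567, -2.038]
force: [-0.9, 0.3, -0.1]
width: 0.0001
```

```bash
python3 look.py pics/sz6.png;python3 to.py "[.562,.044,.075]"
```

```text
t 4.3 pos [0.5611 0.0432 0.0751] F [-0.5088  0.5336 -0.2761] w 0.0002955140718481707
shift units [ 0.0019 -0.0282  0.0087] turn units [ 0.0645 -0.0332 -0.0538] ry in tool [-0.0023 -0.0045  1.    ]
```

View pics/sz6.png

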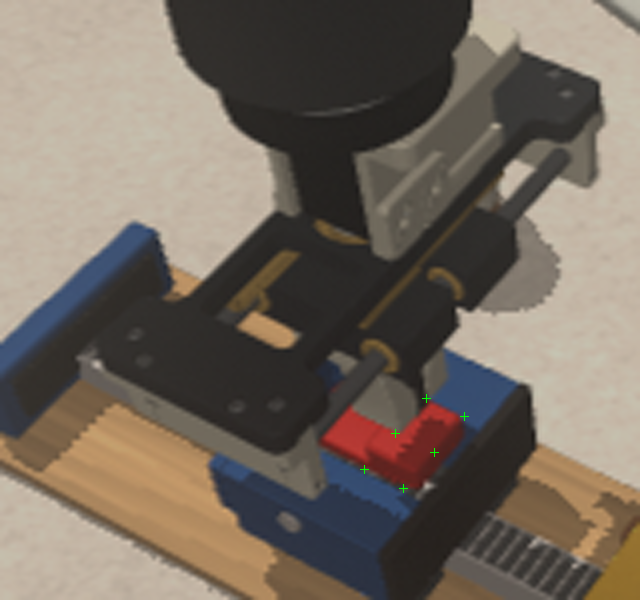

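Still no contact at a reading of 0.075, and the picture shows the fingertips above the pad. So the real fingertips do end about 33 mm higher than reported. I'll keep going down by force.

Call:
{"method": "carry_out", "body": {"deltas": [[0.2,0,0,0,0,0],[0.2,0,0,0,0,0]]}}

```text
t: 4.5
eef_pos: [0.5619, 0.0435, 0.059]
ee_rot: [2.562, 1.568, -1.74]
force: [-0.4, 0.3, -0.1]
width: 0.0003
```

```bash
python3 to.py "[.562,.044,.052]"; python3 look.py pics/sz7.png
```

```text
t 4.5 pos [0.5619 0.0435 0.059 ] F [-0.4267  0.2969 -0.0516] w 0.0003208061511583033
shift units [ 0.1757 -0.0077  0.0095] turn units [ 0.0698 -0.0356 -0.0232] ry in tool [-0.0025 -0.0049  1.    ]
```

View pics/sz7.png

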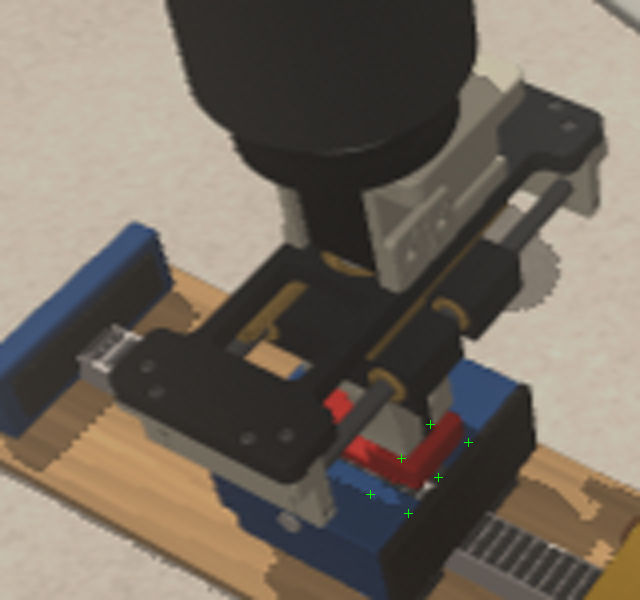

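Call:
{"method": "carry_out", "body": {"deltas": [[0.09,0,0,0,0,0]]}}

```text
t: 4.65
eef_pos: [0.5614, 0.0432, 0.054]
ee_rot: [2.275, 1.567, -2.027]
force: [0.7, 0.7, 0.4]
width: 0.0006
```

Call:
{"method": "carry_out", "body": {"deltas": [[0.09,0,0,0,0,0]]}}

```text
t: 4.75
eef_pos: [0.5617, 0.043, 0.0503]
ee_rot: [2.377, 1.566, -1.926]
force: [-2.2, -0.2, 10.6]
width: 0.0004
```

Call:
{"method": "carry_out", "body": {"deltas": [[0.09,0,0,0,0,0]]}}

```text
t: 4.85
eef_pos: [0.5624, 0.0425, 0.0489]
ee_rot: [2.676, 1.565, -1.625]
force: [-14.0, -3.4, 46.6]
width: 0.0004
```

```bash
python3 to.py "[.562,.044,.052]"; python3 look.py pics/sz8.png
```

```text
t 4.85 pos [0.5624 0.0425 0.0489] F [-13.9853  -3.376   46.5857] w 0.00042614218429614027
shift units [-0.0783 -0.0056  0.0379] turn units [ 0.0952 -0.0683 -0.034 ] ry in tool [-0.0048 -0.0066  1.    ]
```

View pics/sz8.png

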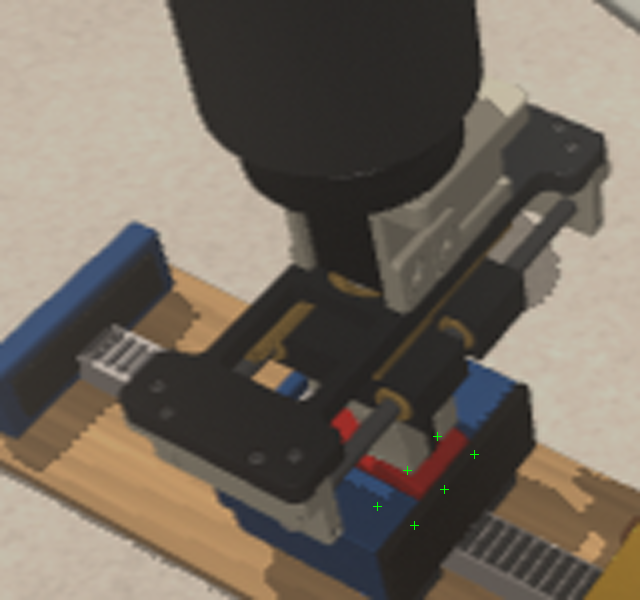

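```bash
python3 to.py "[.562,.044,.052]"; python3 - <<'E'
from h import *
import cv2
s=arm.get_state();print(s['moment'])
t=cams.grab_frame("top");cv2.imwrite("pics/top8.png",t["pixels"][:,:,::-1])
f=cams.grab_frame("side");cv2.imwrite("pics/s8.png",cv2.resize(f["pixels"][190:270,150:250,::-1],None,fx=7,fy=7,interpolation=cv2.INTER_CUBIC))
print(arm.get_state()['force'],arm.get_state()['eef_pos'])
for n,u,v,z in(("jar",147,197,.095),("bowl",282,150,.063)): print(n,ray(t,u,v,z))
E
```

```text
t 4.9 pos [0.5624 0.0423 0.0494] F [-9.6259 -0.8302 29.5725] w 0.0008277692119403414
shift units [-0.0658 -0.0066  0.0428] turn units [ 0.0999 -0.074  -0.0331] ry in tool [-0.0052 -0.007   1.    ]
[-0.56431072  3.84064972  0.04902523]
[-7.754205   -4.10600875 25.54549759] [0.56234855 0.04237345 0.04953674]
jar [0.67109459 0.2196299  0.095     ]
bowl [0.76223861 0.00772142 0.063     ]
```

View pics/s8.png

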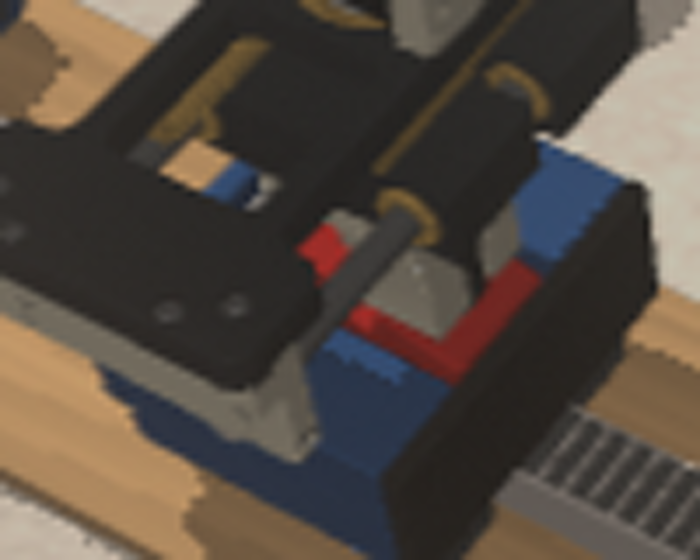

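The force peaked at 47 N and has fallen to 26 N. I can't tell whether the pad went down or something hard blocked it, so I'll lift off and look at the pad.

Call:
{"method": "carry_out", "body": {"deltas": [[-0.5,0,0,0,0,0],[-0.8,0,0,0,0,0],[-1,0,0,0,0,0],[0,0,0,0,0,0]]}}

```text
t: 5.4
eef_pos: [0.562, 0.0426, 0.1448]
ee_rot: [2.743, 1.566, -1.559]
force: [0.5, -0.3, -0.7]
width: 0.0006
```

```bash
python3 to.py "[.562,.044,.052]"; python3 look.py pics/sz9.png
```

```text
t 5.4 pos [0.562  0.0426 0.1448] F [ 0.5062 -0.2773 -0.6551] w 0.0006173738205768217
shift units [ 2.3193 -0.0174  0.0429] turn units [ 0.0906 -0.069  -0.0288] ry in tool [-0.0048 -0.0063  1.    ]
```

View pics/sz9.png

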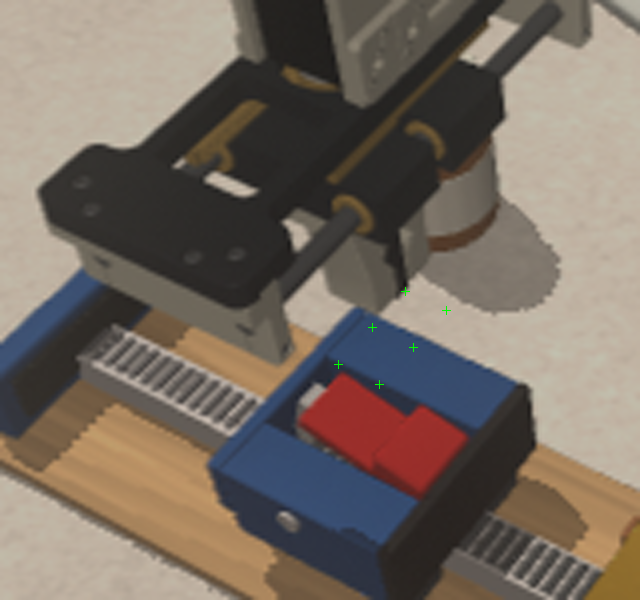

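The rocker has tipped: in the zoom, the pad at (420,450) now sits low and forward, the steel link behind it at (315,400) is raised, and the jaw hasn't moved. So the release is down. Next I'll go in front of the jaw face.

Call:
{"method": "carry_out", "body": {"deltas": [[0,0,-0.5,0,0,0],[0,0,-0.5,0,0,0],[0,0,0,0,0,0]]}}

```text
t: 5.75
eef_pos: [0.5757, 0.0056, 0.1406]
ee_rot: [1.92, 1.564, -2.38]
force: [-0.5, -0.1, 0.0]
width: 0.0004
```

```bash
python3 to.py "[.5821,-.0003,.08]"
```

```text
t 5.75 pos [0.5757 0.0056 0.1406] F [-0.5283 -0.1028  0.042 ] w 0.0003975302466686331
shift units [ 1.5139 -0.0963 -0.1959] turn units [ 0.0952 -0.0316 -0.0859] ry in tool [-0.0022 -0.0066  1.    ]
```

Call:
{"method": "carry_out", "body": {"deltas": [[0,-0.09,-0.2,0,0,0],[0.5,0,0,0,0,0],[0.5,0,0,0,0,0],[0.3,0,0,0,0,0],[0,0,0,0,0,0]]}}

```text
t: 6.25
eef_pos: [0.582, -0.0006, 0.0843]
ee_rot: [1.732, 1.562, -2.569]
force: [-0.6, -0.3, -0.6]
width: 0.0005
```

```bash
python3 to.py "[.5821,-.0003,.026]";  python3 look.py pics/sz10.png
```

```text
t 6.25 pos [ 0.582  -0.0006  0.0843] F [-0.6017 -0.2699 -0.616 ] w 0.0005335904577523279
shift units [ 1.4576 -0.0171  0.0086] turn units [ 0.0888 -0.0196 -0.1179] ry in tool [-0.0014 -0.0062  1.    ]
```

View pics/sz10.png

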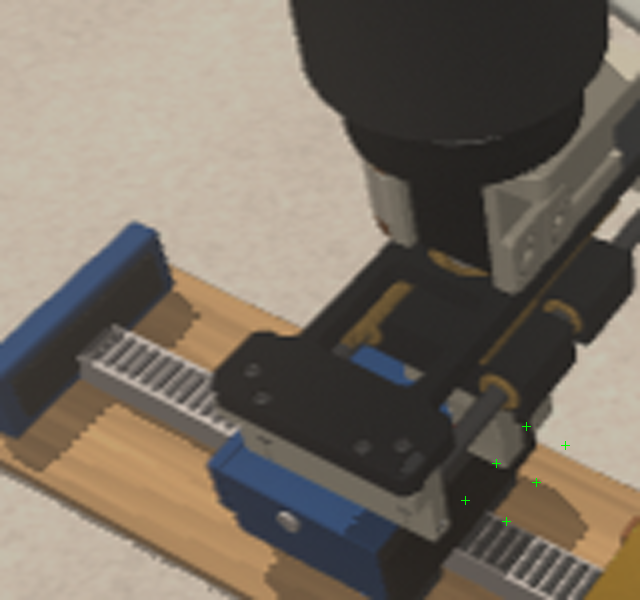

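Call:
{"method": "carry_out", "body": {"deltas": [[0.5,0,0,0,0,0],[0.5,0,0,0,0,0]]}}

```text
t: 6.5
eef_pos: [0.5859, 0.0003, 0.0485]
ee_rot: [3.131, 1.567, -1.169]
force: [0.3, 0.3, 0.4]
width: 0.0006
```

Call:
{"method": "carry_out", "body": {"deltas": [[0.3,0,0,0,0,0],[0.1,0,0,0,0,0]]}}

```text
t: 6.7
eef_pos: [0.586, 0.0005, 0.0317]
ee_rot: [2.966, 1.567, -1.333]
force: [0.4, -0.1, -0.2]
width: 0.0003
```

```bash
python3 to.py "[.5821,-.0003,.026]"; python3 - <<'E'
from h import *
import cv2
f=cams.grab_frame("side");cv2.imwrite("pics/s11.png",cv2.resize(f["pixels"][170:330,130:330,::-1],None,fx=4,fy=3.7,interpolation=cv2.INTER_CUBIC))
E
```

```text
t 6.7 pos [0.586  0.0005 0.0317] F [ 0.4016 -0.0779 -0.2499] w 0.00027735483224811217
shift units [0.1424 0.0964 0.022 ] turn units [ 0.1215 -0.0501 -0.0087] ry in tool [-0.0035 -0.0085  1.    ]
```

View pics/s11.png

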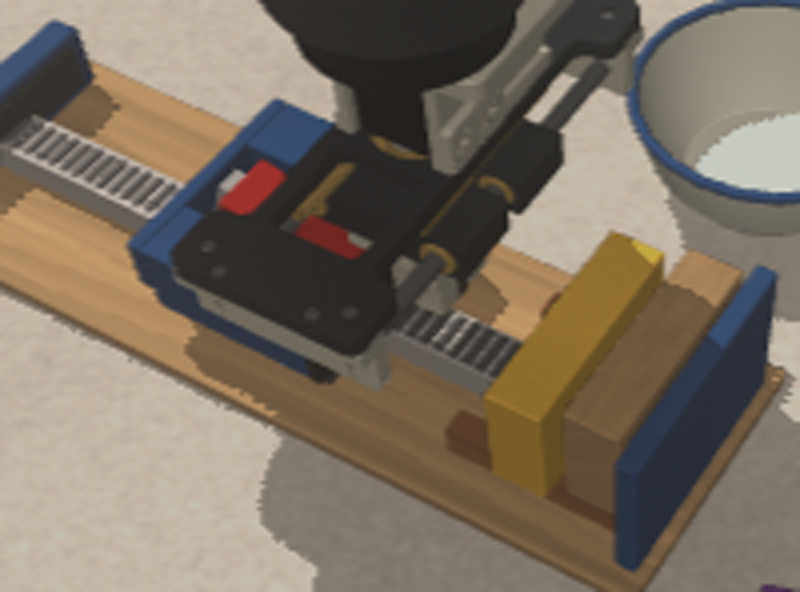

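There's clear room to the carton and bowl, and the fingers are in front of the face. I'll go down slightly more, then push along +z, which is rack +y.

Call:
{"method": "carry_out", "body": {"deltas": [[0.12,0.1,0,0,0,0],[0,0,0.25,0,0,0],[0,0,0.25,0,0,0]]}}

```text
t: 7.05
eef_pos: [0.5753, 0.0172, 0.0281]
ee_rot: [-2.739, 1.566, -0.756]
force: [2.4, -2.8, -1.0]
width: 0.0005
```

Call:
{"method": "carry_out", "body": {"deltas": [[0,0,0.3,0,0,0],[0,0,0.3,0,0,0]]}}

```text
t: 7.25
eef_pos: [0.5653, 0.0405, 0.0287]
ee_rot: [-2.629, 1.565, -0.647]
force: [2.2, -3.1, -2.1]
width: 0.0005
```

```bash
python3 to.py "[.530,.122,.027]"; python3 - <<'E'
from h import *
import cv2
f=cams.grab_frame("side");cv2.imwrite("pics/s12.png",cv2.resize(f["pixels"][150:330,90:330,::-1],None,fx=3.3,fy=3.3,interpolation=cv2.INTER_CUBIC))
E
```

```text
t 7.25 pos [0.5653 0.0405 0.0287] F [ 2.2185 -3.1113 -2.107 ] w 0.000455724566822327
shift units [ 0.0323 -0.0075  2.2212] turn units [ 0.1006 -0.0736  0.0417] ry in tool [-0.0051 -0.007   1.    ]
```

View pics/s12.png

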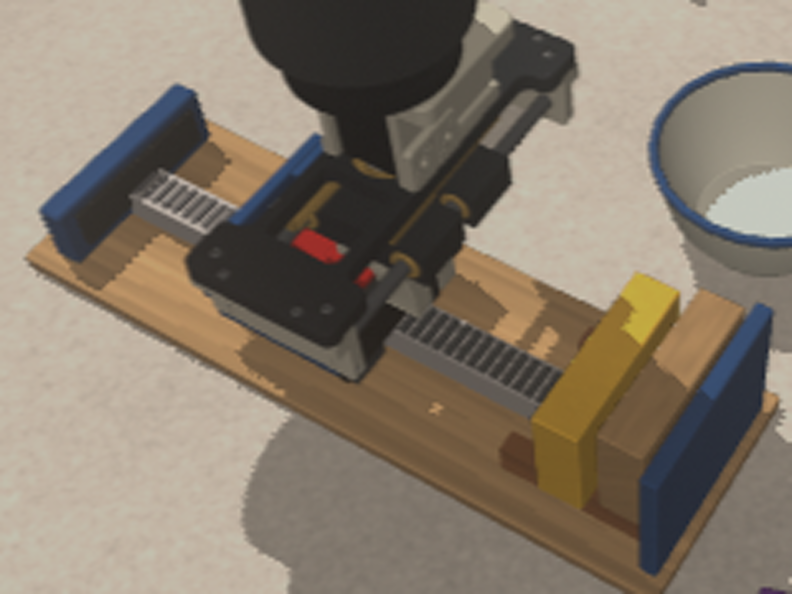

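The jaw is sliding against about 3.5 N, as specified for the released state. I'll keep pushing until the force rises at the stop.

Call:
{"method": "carry_out", "body": {"deltas": [[0,0,0.4,0,0,0],[0,0,0.4,0,0,0],[0,0,0.4,0,0,0],[0,0,0.3,0,0,0]]}}

```text
t: 7.7
eef_pos: [0.5398, 0.0999, 0.0294]
ee_rot: [-2.473, 1.564, -0.488]
force: [2.8, -1.9, -2.1]
width: 0.0005
```

Call:
{"method": "carry_out", "body": {"deltas": [[0,0,0.2,0,0,0],[0,0,0.2,0,0,0]]}}

```text
t: 7.9
eef_pos: [0.5327, 0.1163, 0.0295]
ee_rot: [-2.442, 1.563, -0.456]
force: [1.8, -1.8, -1.3]
width: 0.0005
```

```bash
python3 to.py "[.530,.122,.027]"
```

```text
t 7.9 pos [0.5327 0.1163 0.0295] F [ 1.8237 -1.8363 -1.3331] w 0.000545456546817807
shift units [0.0626 0.0031 0.1584] turn units [ 0.1554 -0.0797  0.0678] ry in tool [-0.0055 -0.0109  0.9999]
```

Call:
{"method": "carry_out", "body": {"deltas": [[0.03,0,0.15,0,0,0]]}}

```text
t: 8.0
eef_pos: [0.5302, 0.1224, 0.0287]
ee_rot: [-2.404, 1.563, -0.417]
force: [1.3, -3.2, 2.4]
width: 0.0004
```

Call:
{"method": "carry_out", "body": {"deltas": [[0,0,0.1,0,0,0]]}}

```text
t: 8.1
eef_pos: [0.5295, 0.1236, 0.0287]
ee_rot: [-2.759, 1.56, -0.77]
force: [27.8, -39.1, -14.1]
width: 0.0005
```

Call:
{"method": "carry_out", "body": {"deltas": [[0,0,0.1,0,0,0]]}}

```text
t: 8.2
eef_pos: [0.5296, 0.1233, 0.0288]
ee_rot: [-2.965, 1.555, -0.976]
force: [25.2, -34.6, -8.7]
width: 0.0006
```

The force jumped to about 48 N with no further travel, so the jaw is against the stop. I'll back off, rise, and check.

Call:
{"method": "carry_out", "body": {"deltas": [[0,0,-0.3,0,0,0],[0,0,-0.3,0,0,0],[-0.5,0,0,0,0,0],[-1,0,0,0,0,0],[-1,0,0,0,0,0]]}}

```text
t: 8.7
eef_pos: [0.5351, 0.0985, 0.1253]
ee_rot: [2.524, 1.552, -1.773]
force: [1.3, 0.8, -0.1]
width: 0.0007
```

Call:
{"method": "carry_out", "body": {"deltas": [[-1,0,0.5,0,0,0],[-0.5,0,1,0,0,0],[0,0,1,0,0,0],[0,0,1,0,0,0],[0,0,1,0,0,0]]}}

```text
t: 9.2
eef_pos: [0.4647, 0.2687, 0.1935]
ee_rot: [-2.881, 1.563, -0.904]
force: [-0.6, 0.1, 0.1]
width: 0.0002
```

Call:
{"method": "carry_out", "body": {"deltas": [[0,0,1,0,0,0],[0,0,1,0,0,0],[0,0,1,0,0,0],[0,0,1,0,0,0],[0,0,0,0,0,0]]}}

```text
t: 9.7
eef_pos: [0.3952, 0.4262, 0.1935]
ee_rot: [-1.973, 1.567, 0.008]
force: [-0.6, -0.4, 0.2]
width: 0.0003
```

```bash
python3 to.py "[.530,.122,.027]"; python3 - <<'E'
from h import *
import cv2
for n in("top","side"):
    f=cams.grab_frame(n); cv2.imwrite(f"pics/{n}13.png",f["pixels"][:,:,::-1])
E
```

```text
t 9.7 pos [0.3952 0.4262 0.1935] F [-0.5987 -0.3661  0.1571] w 0.00030829333990237834
shift units [ 4.1729 -0.0459 -8.3121] turn units [ 0.0754 -0.0184  0.0437] ry in tool [-0.0013 -0.0053  1.    ]
```

View pics/top13.png

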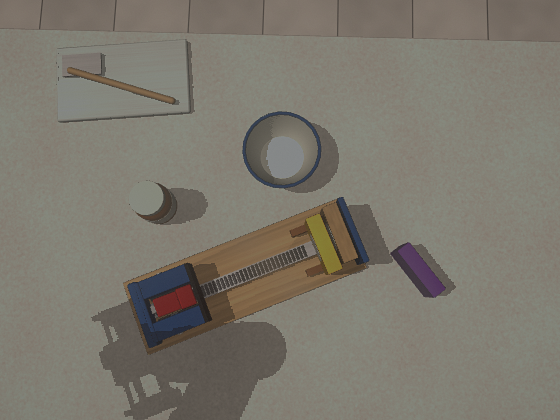

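View pics/side13.png

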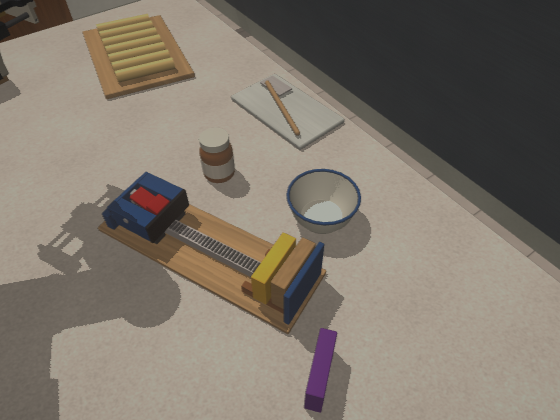

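The jaw now sits against the end stop (top view ≈ (172,300)), and the cartons, bowl and jar look unmoved. I'll check the jaw travel and that nothing shifted before handing in.

```bash
python3 - <<'E'
from h import *
import cv2
for n,(a,b,c,d) in dict(top=(250,360,115,225),side=(165,250,90,200)).items():
    i=cv2.imread(f"pics/{n}13.png"); j=cv2.imread(f"pics/{n}0.png")
    cv2.imwrite(f"pics/{n}13z.png",cv2.resize(i[a:b,c:d],None,fx=5,fy=5,interpolation=cv2.INTER_CUBIC))
    hs=lambda im:cv2.cvtColor(im,cv2.COLOR_BGR2HSV)
    for nm,lo,hi in(("yellow",(22,150,60),(32,255,255)),("blue",(100,90,30),(125,255,255))):
        for im in(j,i):
            m=cv2.inRange(hs(im),lo,hi); k,_,st,ce=cv2.connectedComponentsWithStats(m)
            print(n,nm,[(st[q,4],ce[q].round(1).tolist()) for q in range(1,k) if st[q,4]>120])
E
```

```text
top yellow [(np.int32(861), [323.5, 243.4])]
top yellow [(np.int32(860), [323.5, 243.4])]
top blue [(np.int32(212), [279.7, 167.8]), (np.int32(369), [353.0, 229.9]), (np.int32(181), [216.1, 284.1]), (np.int32(129), [220.9, 263.1]), (np.int32(459), [141.4, 315.8]), (np.int32(581), [243.5, 297.0])]
top blue [(np.int32(335), [284.0, 148.8]), (np.int32(366), [353.1, 230.0]), (np.int32(2029), [163.8, 300.0])]
side yellow [(np.int32(756), [272.8, 257.4])]
side yellow [(np.int32(755), [272.8, 257.4])]
side blue [(np.int32(351), [325.1, 198.7]), (np.int32(307), [124.5, 196.2]), (np.int32(1468), [198.7, 227.2]), (np.int32(387), [303.1, 270.5])]
side blue [(np.int32(349), [325.0, 198.8]), (np.int32(1207), [144.9, 198.9]), (np.int32(385), [303.2, 270.4])]
```

View pics/top13z.png

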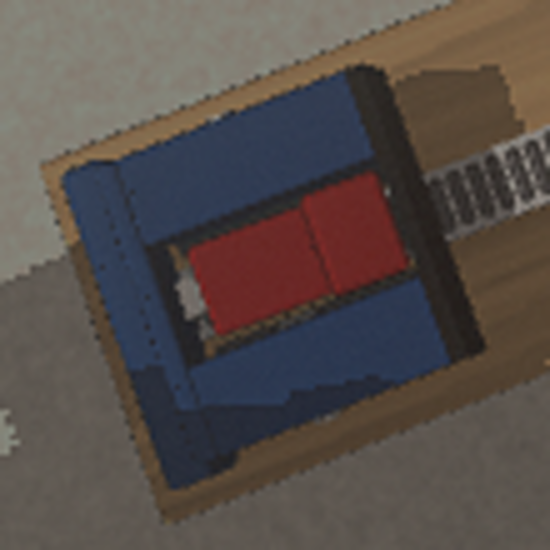

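View pics/side13z.png

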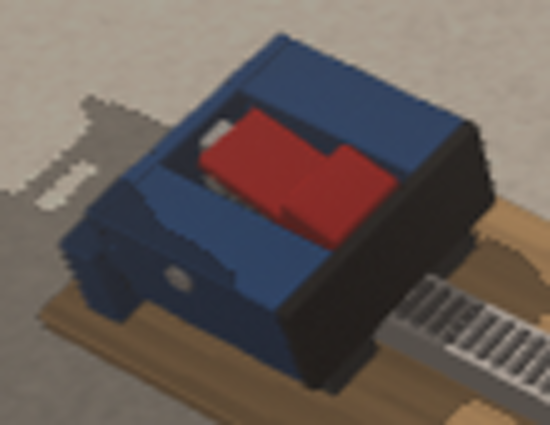

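```bash
python3 - <<'E'
from h import *
f=cams.grab_frame("top"); a=ray(f,115+383/5,250+66/5,.072); b=ray(f,115+484/5,250+350/5,.072); m=(a+b)/2; print(m, (m-[.5717,.0245,.072])@[-.394,.919,0])
print(arm.job_done())
E
```

```text
[0.52518657 0.12855563 0.072     ] 0.11395341204020118
the job is handed in; nothing more can be done
None
```

The release is down and the jaw is back against the end stop; I handed the job in at about 10 s of the 40 s allowed. `job_done` gives no verdict, so this rests on my own checks.

**What I did:** I pressed the red pad with closed fingers until the rocker snapped down, while the jaw stayed where it was. I then lowered the fingers in front of the jaw and pushed it back against about 3–4 N of sliding friction. At the stop, the force rose to about 48 N and the jaw moved no further. I backed off and moved the arm clear.

**Last checks:**
- **Jaw:** both views show its rear end flush with the end stop. It moved about 114 mm, against about 116 mm estimated beforehand.
- **Release:** still down.
- **Yellow carton:** its colour-mask centre moved less than 0.1 px in both views.
- **Brown carton, bowl and jar:** they look unmoved and upright, but I judged that by eye only.
- **Contact:** no force on the tool beyond sensor noise before handing in.

**What disagreed:**
- **Fingertip height:** the fingertips end about 27–33 mm above the reported TCP, both in the images and when touching the pad. I therefore set heights by force and pictures. The sideways position agreed within about 2 mm.
- **Forces above plan:** the force briefly reached about 47 N at the pad and 48 N at the stop. Both were pressed with the fingers, well under the 120 N wrist limit. They are above the 40 N limit for the arm or gripper body, which I saw no sign of touching anything.

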